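# Fish the dropped vial out from between the sample cases

### The job

A vial has fallen into the narrow gap between the two wooden vial cases. Take the bent rod from its rest, reach down behind the vial with it and rake the vial out through the open end of the gap, so that it lies wholly clear on the sill just in front of that opening, never touching the vial with the gripper fingers. Then lay the bent rod back in the same rest it came from and let go.

Things in the scene. Friction and masses are not known exactly. Their poses are not given: they have to be found in the camera images.
- vial: Dropped vial on its side at the bottom of the gap, lying along it: frosted square body 24 x 24 x 38 mm plus round white cap, 19 mm across, 12 mm long; 50 mm in all, 30 g. Origin: its centre, 12 mm above the sill; y along it, cap at +y (towards the gap's closed end). Similar vials in the open or in the cases are not meant.
- gap_mouth (a point): Open end of the gap between two fixed wooden vial cases: point on the sill, mid-width. y points into and along the gap, x across it away from the robot, z up. Gap 38 mm wide, 260 mm long, floored by the sill, open above, closed at y = 260 mm. Cases 130 (near) and 110 mm wide, walls 50 mm, caps up to 64 mm high. The vial's centre starts 70 to 150 mm in.
- bent_rod: Rod with a dark square handle 18 x 18 mm (y -85 to +75 mm), then an 8 mm bar to y = +100 mm, bent square down to a paddle (18 mm in x, 4 in y, 25 high) ending 115 mm below the origin. Origin: middle of the handle's section, the grip spot; y along the handle to the bend, z up. 80 g, balances near y = +25 mm. The straight rod in the like rest beside it is not meant.
- rest: Fixed wooden rest of the bent rod. Origin: centre of its underside, on the sill; y along the lying rod, bend at +y, z up. Uprights 12 mm thick at y = -50 and +50 mm (fingers go between), each with an open flat cup 40 mm wide in x, floor 118 mm, prongs to 136 mm. Seated, the rod's handle lies across both cups, origin near x = y = 0, z = 127 mm, bent end hanging.
There are look-alikes about, which are no part of the job. Of the things shaped like the bent_rod, the dark wooden one is meant. Leave any pink look-alike of the vial alone.

How it is judged:
By the outcome, as a careful person would: the job done as asked, in the order asked, and still so for the second after the job is handed in, with the robot touching nothing.
It also fails if it takes over 51 s, if anything falls off the work surface, if the arm or the gripper's body presses on something with over 40 N, if the wrist force passes 120 N, or if a joint passes its speed limit or range.

### The arm

A 6-joint arm with a two-finger parallel gripper is mounted at the origin on the work surface. World frame = base frame: x ahead of the robot, y to its left, z up, the work surface at z = 0. Lengths are in m, angles in rad, forces in N, time in s.
With the tool pointing down it reaches from about 0.375 to 0.975 m from the base axis. Payload 3.8 kg.
Tool frame: the origin (TCP) lies at the very end of the fingers, on their centre line; the grasp point (between the pads) lies 19 mm behind it; y points along the fingers, x is the direction in which the jaws open and shut, and the axes are right-handed (so a half turn about y gives the same grasp; the last joint's range is limited). The gripper opens to 85 mm and grips with 20 to 120 N. Pads are 22 mm wide; open, the fingers measure 114 mm over their backs; the gripper's body (76 mm by 85 mm) begins 54 mm behind the grasp point. The pads swing forward as they close: fully open they stand 13 mm farther back than shut.
Start: joints at [1.139, 0.264, 1.604, -0, 1.274, -0.037], TCP at [0.26, 0.623, 0.231] pointing down, gripper open.
Joint ranges: [-2.63, 2.63], [-0.94, 2.18], [0.31, 2.57], [-1.31, 4.45], [0, 2.66], [-2.55, 2.55]. Speed limits (rad/s): [2.57, 2.57, 3.14, 3.14, 3.14, 3.14].

### API

Orientations are given as a rotation vector (axis times angle).
In Python, from workcell import bot, cams gives the robot as it stands.
- The arm moves only by the tool play_rows, never from a script. Its argument "motion" is a list of rows, each a list of 2 entries, a list of its own where there are three numbers: the shift along the world's x, y, z normalised to -1 to 1, where 1 is 400 mm, then the turn, a rotation vector about the world's x, y, z normalised to -1 to 1, where 1 is pi/4 rad. In form: [[[tx, ty, tz], [ax, ay, az]], ...]. A call has 1 to 10 rows; each row is the pose to reach, as a shift and turn from the pose commanded when the call began; what a row does not reach only later rows make up. A row lasts 1/8 s, in which the tool goes at most 62.5 mm and 10.7 degrees, less where a joint would pass 70% of its speed; a pose out of reach is approached as far as the arm can. A call with a number of a shift or a turn outside -1 to 1 is refused whole. A call with a gripper value outside its range is refused whole. "gripper" is the closure, from 0 (fully open) to 1 (shut), set as the call begins (left out, the last holds). The fingers move at their own pace and stop on an object; "squeeze" is the grip in N (left out, the last holds). Time passes only in rows, so rows that repeat a pose let the fingers close. It gives the time, the measured TCP pose, the force and the opening at its end, in the units of the state.
- bot.read_state(): the state, without advancing time (a new reading comes with each control period).
- cams.read_camera(name): name is "side" or "top"; returns (picture, depth): 400x640x3 uint8, red, green, blue; 400x640 float32, m along the optical axis (not along the pixel's ray), 0 where there is no reading.
- cams.calibration(name): a dict with "mtx" (3x3 intrinsics, pixels), "R" (3x3) and "t" (3): a world point X has camera coordinates R X + t. Camera axes: x right, y down, z forward; pixel columns grow to the right and rows downward; lengths in m; the calibration is good to about 2 mm. A picture is of the moment at which its call begins. calibration takes no time and is no camera call.
- bot.finish_job(): hands the job in, once; it reports no verdict.
Trained networks look in the newest picture that a camera, given by its name, has taken for a name from the list of things; names that differ only in an ending like _2 or _b are one class to them, and where a whole thing is asked for, a point or a joint stands for the part that bears it (a point fixed in the world has none). Each returns a list of dicts, best first, with "conf" (0 to 1); they miss things now and then, are a little off and sometimes report something else, mostly with a low value. They report only what shows in the picture. A call takes as long as a camera call. They do not tell look-alikes from the thing itself.
- cams.recognise(camera, label): "xyz" ([x, y, z] in m, in the coordinates of the camera as it stood for that picture, good to about 4 mm: the middle of the surface that is visible of it).
- cams.regions_of(camera, label): "mask" (400x640 bool, what is visible of it).
- cams.mark_of(camera, label): "xyz" ([x, y, z] in m, in the coordinates of the camera as it stood for that picture, good to about 4 mm: a listed point, or the origin of a listed thing).
The state is a dict: "time": time; "q": joint angles; "joint_vel": joint speeds; "joint_torque": joint torques, N m; "tool_pos": TCP position; "tcp_rot": TCP orientation; "wrist_force": force on the tool from outside, world axes, zero at the start; "torque": the same for the moment, N m; "width": opening from 0.0 (shut) to 1.0 (fully open).
Only numpy, scipy, OpenCV 4.12 (cv2) and the standard library are available. Lean on these libraries where they do the work, as an engineer would, in place of code of your own. Each camera call takes 0.05 s, during which the arm holds its last target.

## Working session

There is one attempt and no reset: what is moved stays moved. The work goes in short steps, Python scripts to look and compute and a tool call to move; the robot and the scene stay as the last step left them, time stands still between calls to the robot, and variables do not carry over. Pictures are saved under pics/ and viewed, and the job is handed in when it is done.

Besides the shell and the picture viewer there is one more tool, called after "Emit:" as a command line: name --argument value ..., lists and objects as JSON in quotes. play_rows: Moves the arm, as the interface text tells. Its arguments: {"type":"object","properties":{"motion":{"type":"array","items":{"type":"array"}},"gripper":{"type":"number"},"squeeze":{"type":"number"}},"required":["motion"]}

```bash
ls; mkdir -p pics; cat > h.py <<'E'
import numpy as np, cv2
from workcell import bot, cams
def snap(n,fn):
    p,d=cams.read_camera(n); np.savez('last_%s.npz'%n,p=p,d=d); cv2.imwrite('pics/'+fn,p[:,:,::-1]); return p,d
def w(n,u,v,d):
    c=cams.calibration(n);K=np.array(c['mtx']);R=np.array(c['R']);t=np.array(c['t'])
    X=np.linalg.inv(K)@np.array([u,v,1.])*d
    return R.T@(X-t)
def c2w(n,X):
    c=cams.calibration(n);return np.array(c['R']).T@(np.array(X)-np.array(c['t']))
def proj(n,X):
    c=cams.calibration(n);K=np.array(c['mtx']);x=K@(np.array(c['R'])@np.array(X)+np.array(c['t']));return x[:2]/x[2]
E
python3 - <<'E'
from h import *
np.set_printoptions(precision=4,suppress=True)
for n in('side','top'):
    snap(n,n+'0.png'); c=cams.calibration(n); print(c)
print(bot.read_state())
E
```

```text
pics
{'mtx': array([[398.7425,   0.    , 320.3216],
       [  0.    , 398.7425, 202.0036],
       [  0.    ,   0.    ,   1.    ]]), 'R': array([[-0.9897, -0.143 , -0.0053],
       [-0.1045,  0.7476, -0.6559],
       [ 0.0978, -0.6486, -0.7548]]), 't': array([0.4426, 0.2659, 0.9634])}
{'mtx': array([[502.428 ,   0.    , 324.624 ],
       [  0.    , 502.428 , 197.2905],
       [  0.    ,   0.    ,   1.    ]]), 'R': array([[ 0.0238, -0.9997,  0.0038],
       [-0.9816, -0.0241, -0.1895],
       [ 0.1896,  0.0008, -0.9819]]), 't': array([-0.2179,  0.4798,  1.2897])}
{'time': 0.1, 'q': array([ 1.1391,  0.2647,  1.6052, -0.    ,  1.2737, -0.0369]), 'joint_vel': array([ 0.0015, -0.0036, -0.0034,  0.0012, -0.002 ,  0.0008]), 'joint_torque': array([ -0.0005, -51.6715, -36.8587,  -0.0001,   0.0065,  -0.    ]), 'tool_pos': array([0.2594, 0.6225, 0.2301]), 'tcp_rot': array([-1.3716, -0.9124,  0.9152]), 'wrist_force': array([ 0.2304, -0.1608, -0.3257]), 'torque': array([ 0.0157, -0.0018,  0.0104]), 'width': 0.9992211642352277}
```

View pics/side0.png

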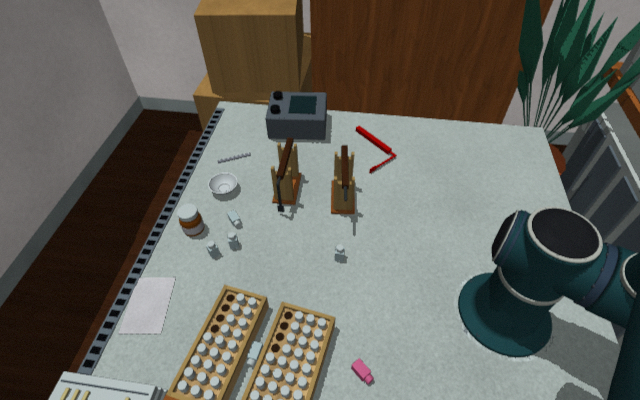

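View pics/top0.png

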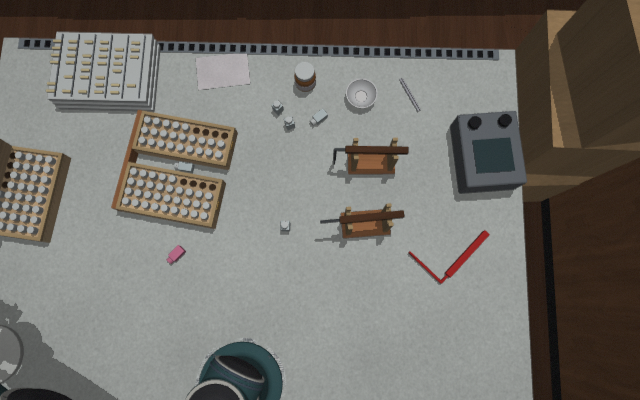

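```bash
python3 - <<'E'
from h import *
np.set_printoptions(precision=4,suppress=True)
P=np.load('last_top.npz')['p'];S=np.load('last_side.npz')['p']
a=cv2.resize(P[95:245,100:420],None,fx=2.5,fy=2.5,interpolation=cv2.INTER_CUBIC)
cv2.imwrite('pics/c_top.png',a[:,:,::-1])
b=cv2.resize(S[120:400,160:420],None,fx=2.1,fy=2.1,interpolation=cv2.INTER_CUBIC)
cv2.imwrite('pics/c_side.png',b[:,:,::-1])
for n in('top','side'):
  for l in('vial','gap_mouth','bent_rod','rest'):
    for r in cams.mark_of(n,l): 
        X=c2w(n,r['xyz']);print(n,l,'mark',round(r['conf'],2),X,proj(n,X))
E
```

```text
top vial mark 0.49 [0.569  0.1849 0.0106] [183.6806 166.4365]
top vial mark 0.48 [0.3236 0.1895 0.0117] [174.7732 255.5659]
top gap_mouth mark 0.62 [ 0.5458  0.0655 -0.0029] [227.3126 176.7774]
top bent_rod mark 0.66 [ 0.3435 -0.5875  0.0069] [465.4053 255.2286]
top bent_rod mark 0.61 [ 0.5968 -0.3289  0.1256] [373.9518 149.4159]
top rest mark 0.75 [ 0.5955 -0.3336  0.003 ] [371.2263 162.3568]
side vial mark 0.6 [0.3257 0.1932 0.0141] [363.2909 372.3497]
side vial mark 0.57 [0.5712 0.1859 0.0153] [253.1678 352.6726]
side gap_mouth mark 0.75 [0.5426 0.0659 0.0009] [277.7836 307.6929]
side bent_rod mark 0.92 [ 0.5914 -0.3281  0.1291] [286.4674 157.8704]
side bent_rod mark 0.58 [ 0.3471 -0.5842  0.0066] [373.4174 140.5334]
side rest mark 0.71 [ 0.5998 -0.327   0.0009] [286.6027 188.4902]
```

View pics/c_top.png

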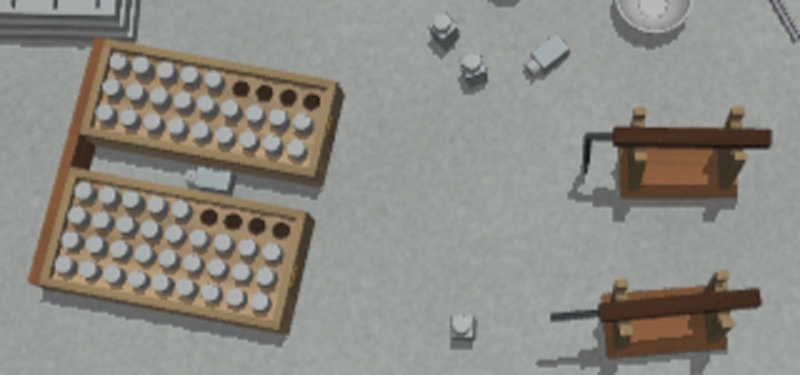

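View pics/c_side.png

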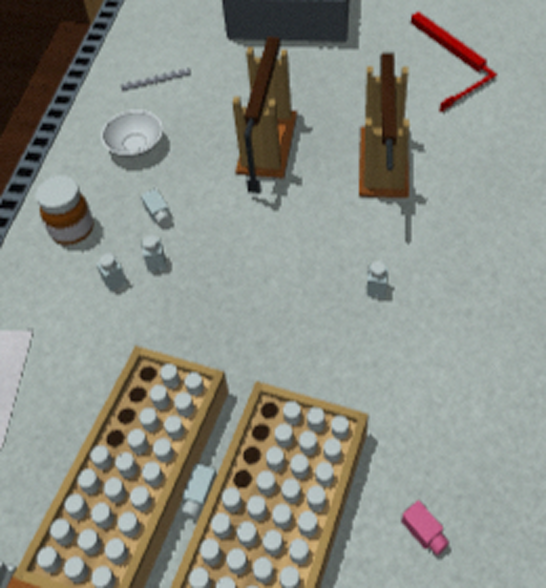

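```bash
cat > m.py <<'E'
from h import *
from scipy.spatial.transform import Rotation as Ro
np.set_printoptions(precision=4,suppress=True)
def pts(n,mask):
    d=np.load('last_%s.npz'%n)['d'];v,u=np.nonzero(mask&(d>0))
    c=cams.calibration(n);K=np.array(c['mtx'])
    X=(np.linalg.inv(K)@np.stack([u,v,np.ones_like(u)]))*d[v,u]
    return (np.array(c['R']).T@(X-np.array(c['t'])[:,None])).T
E
python3 - <<'E'
from m import *
s=bot.read_state();R=Ro.from_rotvec(s['tcp_rot']).as_matrix();print(R)
full=np.ones((400,640),bool)
for n in('top','side'):
    P=np.load('last_%s.npz'%n)['p'].astype(int); X=pts(n,full); d=np.load('last_%s.npz'%n)['d']
    col=P[d>0]
    # handle: dark reddish, z 0.128-0.145
    m=(X[:,2]>.125)&(X[:,2]<.15)&(abs(X[:,0]-.595)<.05)&(abs(X[:,1]+.33)<.15)&(col.sum(1)<150)
    H=X[m]
    print(n,'handle',m.sum(),H.min(0),H.max(0),np.median(H,0))
    if n=='top':
        e=np.linalg.svd(H[:,:2]-H[:,:2].mean(0))[2][0];print('dir',e,H[:,:2].mean(0))
        for y0 in np.arange(-.43,-.22,.02):
            k=abs(H[:,1]-y0)<.01
            if k.sum(): print(round(y0,2),H[k][:,0].min(),H[k][:,0].max(),np.median(H[k][:,2]))
    # paddle/bar
    m=(abs(X[:,0]-.595)<.06)&(X[:,1]>-.26)&(X[:,1]<-.2)&(X[:,2]>.012)
    B=X[m];print('bar',m.sum())
    for z0 in np.arange(.02,.15,.01):
        k=abs(B[:,2]-z0)<.005
        if k.sum(): print(' z',round(z0,3),k.sum(),B[k].min(0)[:2],B[k].max(0)[:2],np.median(B[k],0))
    # sill height
    m=(X[:,0]>.45)&(X[:,0]<.52)&(X[:,1]>-.15)&(X[:,1]<-.02);print('sill',np.median(X[m][:,2]))
for n in('top','side'):
    r=cams.regions_of(n,'vial')
    for q in r:
        V=pts(n,q['mask']);print(n,'vial',round(q['conf'],2),len(V),np.median(V,0),V.min(0),V.max(0))
E
```

```text
[[ 0.3846 -0.     -0.9231]
 [ 0.9231 -0.      0.3846]
 [-0.0001 -1.      0.    ]]
top handle 292 [ 0.5844 -0.4118  0.125 ] [ 0.6045 -0.2298  0.146 ] [ 0.5896 -0.3487  0.1354]
dir [ 0.0188 -0.9998] [ 0.591  -0.3414]
-0.41 0.5855993123625368 0.599588692196397 0.13590949206730701
-0.39 0.5848150577584038 0.6022312884570223 0.13597178746408523
-0.37 0.585071759132983 0.6044942907305431 0.13502977795546456
-0.35 0.5851173526230995 0.6018647556960336 0.13482491646371425
-0.33 0.5851232941940486 0.6009689038720202 0.13498571618742247
-0.31 0.5847132183683398 0.6035277222846428 0.13476352308159145
-0.29 0.5852004185467992 0.6009625638770492 0.13435545752711653
-0.27 0.5843975367491991 0.6014708648294274 0.1362940246148915
-0.25 0.5844443925622526 0.597961317755889 0.1362079620942449
-0.23 0.5899520770119194 0.5899520770119194 0.12626407601389256
bar 89
 z 0.02 2 [ 0.5849 -0.2298] [ 0.5864 -0.2297] [ 0.5856 -0.2298  0.0182]
 z 0.03 2 [ 0.5915 -0.232 ] [ 0.5916 -0.2266] [ 0.5916 -0.2293  0.0331]
 z 0.04 5 [ 0.5849 -0.2319] [ 0.5928 -0.2264] [ 0.5903 -0.2293  0.0376]
 z 0.05 2 [ 0.5898 -0.229 ]
[... 1446 characters left out ...]
[ 0.5952 -0.2213  0.1002]
 z 0.11 7 [ 0.5917 -0.2253] [ 0.5978 -0.2206] [ 0.5949 -0.2218  0.1102]
 z 0.12 14 [ 0.5868 -0.257 ] [ 0.6032 -0.2204] [ 0.5928 -0.2258  0.1209]
 z 0.13 44 [ 0.5868 -0.26  ] [ 0.6037 -0.2198] [ 0.5943 -0.2456  0.1299]
 z 0.14 12 [ 0.5882 -0.2596] [ 0.6017 -0.2482] [ 0.5936 -0.2533  0.1364]
sill -0.0005881068303575907
top vial 0.47 147 [0.5649 0.1819 0.0225] [0.5531 0.1594 0.0022] [0.5786 0.2087 0.0331]
top vial 0.44 167 [0.3246 0.1846 0.0226] [ 0.3057  0.1641 -0.0022] [0.3457 0.2072 0.0306]
side vial 0.87 264 [0.3292 0.1944 0.0223] [0.3067 0.1716 0.0055] [0.3508 0.213  0.0271]
side vial 0.84 295 [0.5683 0.1894 0.0223] [ 0.5468  0.154  -0.0025] [0.5848 0.2148 0.0507]
```

```bash
python3 - <<'E'
from m import *
full=np.ones((400,640),bool)
for n in('top','side'):
    X=pts(n,full)
    m=(X[:,0]>.38)&(X[:,0]<.78)&(X[:,1]>.03)&(X[:,1]<.36)&(X[:,2]>.042)&(X[:,2]<.058)
    W=X[m][:,:2]
    # find theta maximizing empty strip: coordinates
    best=None
    for th in np.radians(np.arange(4,20,.25)):
        yv=np.array([np.sin(th),np.cos(th)]);xv=np.array([np.cos(th),-np.sin(th)])
        q=(W-[.5442,.0657])@np.c_[xv,yv]
        k=(q[:,1]>.01)&(q[:,1]<.24)
        a=q[k,0]; lo=np.sort(a[a<0])[-3]; hi=np.sort(a[a>0])[2]
        if best is None or hi-lo>best[0]: best=(hi-lo,np.degrees(th),lo,hi,q)
    print(n,best[:4]); q=best[4]
    for s,(l,h) in {'near':(-.06,-.02),'far':(.02,.06)}.items():
        k=(q[:,0]>l)&(q[:,0]<h);print(s,np.sort(q[k,1])[:6],np.sort(q[k,1])[-3:])
    k=(abs(q[:,0])<.012)&(q[:,1]>.1);print('closed end',np.sort(q[k,1])[:5])
    # vial
    th=np.radians(best[1]);yv=np.array([np.sin(th),np.cos(th)]);xv=np.array([np.cos(th),-np.sin(th)])
    q=(X[:,:2]-[.5442,.0657])@np.c_[xv,yv]
    k=(abs(q[:,0])<.016)&(q[:,1]>.02)&(q[:,1]<.23)&(X[:,2]>.012)&(X[:,2]<.03)
    print('vial',k.sum(),np.percentile(q[k],[2,50,98],axis=0),np.median(X[k][:,2]))
E
```

```text
top (np.float64(0.03707963532490599), np.float64(9.25), np.float64(-0.017372290603348096), np.float64(0.01970734472155789))
near [-0.001  -0.0008 -0.0003 -0.0002 -0.      0.    ] [0.2718 0.2724 0.2742]
far [-0.0012 -0.0009 -0.0008 -0.0004 -0.0004 -0.0003] [0.2733 0.2738 0.2743]
closed end [0.2571 0.258  0.2588 0.259  0.2594]
vial 158 [[-0.0075  0.0958]
 [ 0.0035  0.1172]
 [ 0.0156  0.1447]] 0.022399899747969288
side (np.float64(0.036857968924207535), np.float64(9.25), np.float64(-0.016502371339699385), np.float64(0.020355597584508146))
near [0.0031 0.0032 0.0033 0.0036 0.0039 0.0039] [0.223  0.2236 0.224 ]
far [0.0022 0.0028 0.0034 0.0035 0.0037 0.0038] [0.2435 0.2447 0.2478]
closed end []
vial 255 [[-0.007   0.1013]
 [ 0.0031  0.1259]
 [ 0.0153  0.1499]] 0.022558485177042956
```

Emit:
play_rows --motion '[[[0.04,-0.11,0],[0,0,-0.09]],[[0.085,-0.24,0],[0,0,-0.18]],[[0.13,-0.37,0],[0,0,-0.27]],[[0.175,-0.5,0],[0,0,-0.36]],[[0.22,-0.63,0],[0,0,-0.45]],[[0.265,-0.76,0],[0,0,-0.54]],[[0.31,-0.89,0],[0,0,-0.63]],[[0.35,-1,0],[0,0,-0.72]]]' --gripper 0

```text
time: 1.6
tool_pos: [0.4, 0.2213, 0.2317]
tcp_rot: [-1.518, -0.477, 0.475]
wrist_force: [0.7, 0.4, 1.0]
width: 0.995
```

Emit:
play_rows --motion '[[[0.045,-0.125,0],[0,0,-0.09]],[[0.09,-0.25,0],[0,0,-0.18]],[[0.135,-0.38,0],[0,0,-0.27]],[[0.18,-0.51,0],[0,0,-0.36]],[[0.225,-0.64,0],[0,0,-0.45]],[[0.27,-0.77,0],[0,0,-0.54]],[[0.315,-0.9,0],[0,0,-0.63]],[[0.35,-1,0],[0,0,-0.72]],[[0.35,-1,0],[0,0,-0.78]]]'

```text
time: 2.72
tool_pos: [0.5404, -0.1801, 0.2313]
tcp_rot: [-1.572, 0.005, -0.006]
wrist_force: [-0.3, 0.3, 0.8]
width: 1.003
```

Emit:
play_rows --motion '[[[0.045,-0.12,0],[0,0,0]],[[0.09,-0.245,0],[0,0,0]],[[0.133,-0.365,0],[0,0,0]],[[0.133,-0.365,-0.1],[0,0,0]],[[0.133,-0.365,-0.1],[0,0,0]]]'

```text
time: 3.35
tool_pos: [0.5902, -0.322, 0.1869]
tcp_rot: [-1.566, 0.008, 0.003]
wrist_force: [0.1, 0.5, -1.2]
width: 1.004
```

```bash
python3 - <<'E'
from m import *
s=bot.read_state();print(s['tool_pos'],s['tcp_rot'])
p,d=snap('side','a.png');q,_=snap('top','b.png')
a=cv2.resize(p[60:240,200:420],None,fx=2.5,fy=2.5);b=cv2.resize(q[80:260,300:520],None,fx=2.5,fy=2.5)
cv2.imwrite('pics/s1.png',a[:,:,::-1]);cv2.imwrite('pics/t1.png',b[:,:,::-1])
E
```

```text
[ 0.5902 -0.322   0.1869] [-1.5663  0.0081  0.0032]
```

View pics/s1.png

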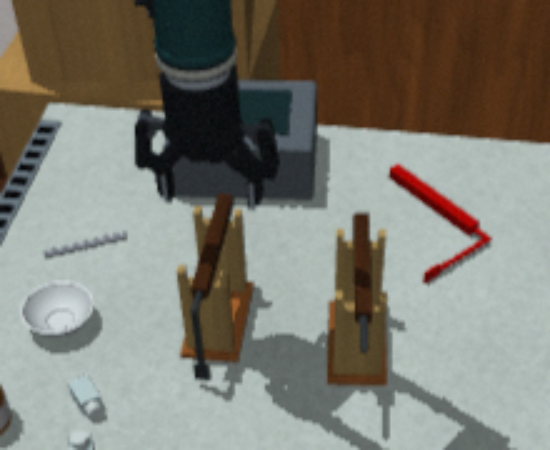

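View pics/t1.png

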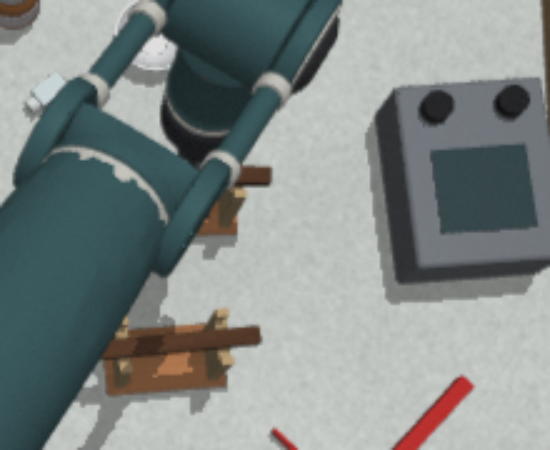

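Emit:
play_rows --motion '[[[0.003,-0.005,-0.07],[0,0,0]],[[0.003,-0.005,-0.14],[0,0,0]],[[0.003,-0.005,-0.205],[0,0,0]],[[0.003,-0.005,-0.205],[0,0,0]],[[0.003,-0.005,-0.205],[0,0,0]]]'

```text
time: 4.08
tool_pos: [0.5954, -0.3252, 0.1118]
tcp_rot: [-1.572, -0.001, -0.003]
wrist_force: [0.4, -0.1, 0.7]
width: 0.999
```

Emit:
play_rows --motion '[[[0,0,0],[0,0,0]],[[0,0,0],[0,0,0]],[[0,0,0],[0,0,0]],[[0,0,0],[0,0,0]],[[0,0,0],[0,0,0]],[[0,0,0],[0,0,0]],[[0,0,0],[0,0,0]],[[0,0,0],[0,0,0]]]' --gripper 1 --squeeze 70

```text
time: 5.08
tool_pos: [0.5944, -0.3252, 0.1098]
tcp_rot: [-1.571, 0.001, -0.002]
wrist_force: [-0.2, -0.4, 4.8]
width: 0.194
```

Emit:
play_rows --motion '[[[0,0,0.05],[0,0,0]],[[0,0,0.12],[0,0,0]],[[0,0,0.2],[0,0,0]],[[0,0,0.28],[0,0,0]],[[0,0,0.28],[0,0,0]],[[0,0,0.28],[0,0,0]]]'

```text
time: 5.82
tool_pos: [0.5934, -0.3245, 0.2203]
tcp_rot: [-1.57, 0.003, -0.001]
wrist_force: [-0.9, -0.2, -1.4]
width: 0.201
```

```bash
python3 - <<'E'
from m import *
s=bot.read_state();print(s['tool_pos'],s['tcp_rot'],s['wrist_force'],s['width'])
p,d=snap('side','a2.png')
a=cv2.resize(p[60:240,200:420],None,fx=2.5,fy=2.5)
cv2.imwrite('pics/s2.png',a[:,:,::-1])
X=pts('side',np.ones((400,640),bool))
m=(abs(X[:,0]-.595)<.04)&(X[:,1]>-.26)&(X[:,1]<-.2)&(X[:,2]>.1);B=X[m]
for z0 in np.arange(.1,.27,.01):
    k=abs(B[:,2]-z0)<.005
    if k.sum(): print(round(z0,2),k.sum(),np.median(B[k],0),B[k].min(0),B[k].max(0))
E
```

```text
[ 0.5934 -0.3245  0.2203] [-1.57    0.0027 -0.0006] [-0.8977 -0.2498 -1.4465] 0.2011565299070011
0.12 4 [ 0.5926 -0.2236  0.1229] [ 0.5857 -0.2242  0.122 ] [ 0.5995 -0.2227  0.1242]
0.13 18 [ 0.5922 -0.2229  0.1297] [ 0.5847 -0.2251  0.1259] [ 0.6014 -0.2205  0.1347]
0.14 17 [ 0.5921 -0.222   0.1394] [ 0.5843 -0.2259  0.1352] [ 0.6001 -0.2201  0.1446]
0.15 16 [ 0.5933 -0.2225  0.1494] [ 0.5864 -0.2257  0.1451] [ 0.6026 -0.219   0.154 ]
0.16 9 [ 0.593  -0.2218  0.1596] [ 0.5902 -0.2244  0.1558] [ 0.5957 -0.2196  0.1648]
0.17 8 [ 0.5933 -0.2221  0.17  ] [ 0.5905 -0.2263  0.1663] [ 0.5976 -0.2206  0.1729]
0.18 9 [ 0.5937 -0.2218  0.1787] [ 0.5907 -0.2235  0.1752] [ 0.5971 -0.2203  0.1847]
0.19 9 [ 0.5932 -0.222   0.1911] [ 0.5903 -0.2258  0.1851] [ 0.5962 -0.2211  0.1943]
0.2 9 [ 0.5942 -0.2231  0.1987] [ 0.59   -0.2252  0.1957] [ 0.5982 -0.2208  0.2043]
0.21 9 [ 0.5933 -0.2212  0.2117] [ 0.5904 -0.2243  0.2062] [ 0.5962 -0.2188  0.2149]
0.22 8 [ 0.5925 -0.2219  0.2202] [ 0.5898 -0.2252  0.2159] [ 0.5956 -0.2191  0.2245]
0.23 18 [ 0.5921 -0.224   0.2312] [ 0.5852 -0.2519  0.2259] [ 0.6002 -0.2211  0.2338]
0.24 50 [ 0.5928 -0.2444  0.2401] [ 0.5848 -0.2563  0.2351] [ 0.6026 -0.2205  0.2445]
0.25 20 [ 0.5926 -0.2543  0.247 ] [ 0.585  -0.2596  0.2451] [ 0.6003 -0.2467  0.2495]
```

View pics/s2.png

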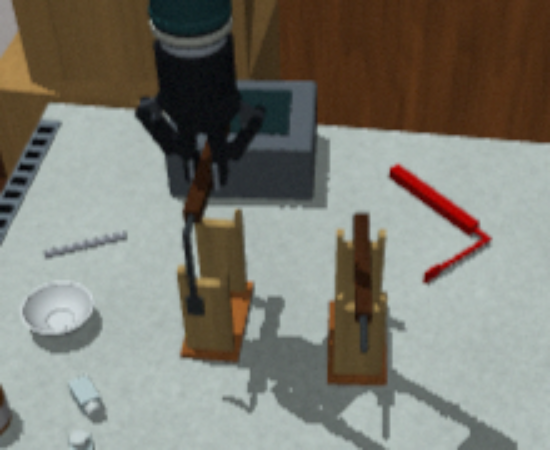

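Emit:
play_rows --motion '[[[-0.01,0.12,0],[0,0,0]],[[-0.02,0.25,0],[0,0,-0.03]],[[-0.03,0.38,0],[0,0,-0.06]],[[-0.04,0.51,0],[0,0,-0.09]],[[-0.05,0.64,0],[0,0,-0.12]],[[-0.06,0.77,0],[0,0,-0.15]],[[-0.07,0.9,0],[0,0,-0.18]],[[-0.08,1,0],[0,0,-0.206]],[[-0.08,1,0],[0,0,-0.206]]]'

```text
time: 7.0
tool_pos: [0.5603, 0.0776, 0.2191]
tcp_rot: [-1.567, 0.129, -0.122]
wrist_force: [-0.8, -0.4, -0.4]
width: 0.201
```

Emit:
play_rows --motion '[[[-0.003,0.09,0],[0,0,0]],[[-0.006,0.175,0],[0,0,0]],[[-0.006,0.175,-0.04],[0,0,0]],[[-0.006,0.175,-0.06],[0,0,0]],[[-0.006,0.175,-0.06],[0,0,0]],[[-0.006,0.175,-0.06],[0,0,0]]]'

```text
time: 7.75
tool_pos: [0.5597, 0.1441, 0.1972]
tcp_rot: [-1.567, 0.13, -0.129]
wrist_force: [-0.3, -0.1, -0.6]
width: 0.198
```

```bash
cat > look.py <<'E'
from m import *
import sys
s=bot.read_state();print(s['time'],s['tool_pos'],s['tcp_rot'],s['wrist_force'],s['width'])
th=np.radians(9.25);A=np.c_[[np.cos(th),-np.sin(th)],[np.sin(th),np.cos(th)]];M=[.546,.0665]
print('tcp in gap',(s['tool_pos'][:2]-M)@A)
for n in('side','top'):
    p,d=snap(n,sys.argv[1]+n+'.png')
    r=(slice(230,400),slice(150,400)) if n=='side' else (slice(90,240),slice(100,340))
    cv2.imwrite('pics/%s%s_c.png'%(sys.argv[1],n),cv2.resize(p[r],None,fx=2.6,fy=2.6)[:,:,::-1])
    X=pts(n,np.ones((400,640),bool));col=p[d>0].astype(int)
    q=(X[:,:2]-M)@A
    k=(abs(q[:,0])<.03)&(q[:,1]>-.1)&(q[:,1]<.25)&(col.max(1)<75)&(X[:,2]>.003)
    if n=='side':
      for z in np.arange(0,.2,.01):
        j=k&(abs(X[:,2]-z)<.005)
        if j.sum()>2: print(n,'dark z',round(z,2),j.sum(),np.median(q[j],0),X[j][:,2].min(),q[j].min(0),q[j].max(0))
E
python3 look.py A
```

```text
7.75 [0.5597 0.1441 0.1972] [-1.5672  0.1299 -0.1295] [-0.3148 -0.0859 -0.6054] 0.19773670299723875
tcp in gap [0.0011 0.0788]
side dark z 0.04 5 [0.0197 0.0638] 0.04021366600934989 [0.0194 0.0125] [0.0205 0.1522]
side dark z 0.05 6 [0.0193 0.1038] 0.045146466631532954 [0.0189 0.0244] [0.0199 0.2335]
side dark z 0.1 6 [-0.0056  0.1798] 0.09672625024676325 [-0.0077  0.1772] [0.0019 0.1804]
side dark z 0.11 12 [-0.0013  0.1801] 0.10517884264566349 [-0.0077  0.1771] [0.0091 0.1816]
side dark z 0.12 21 [-0.002   0.1796] 0.11560034475917177 [-0.0074  0.1754] [0.0117 0.1816]
side dark z 0.13 11 [-0.0015  0.1805] 0.1253933163299524 [-0.0042  0.1768] [0.0081 0.1822]
side dark z 0.14 8 [-0.0009  0.1812] 0.13524548749529322 [-0.0026  0.1791] [0.0028 0.1818]
side dark z 0.15 11 [-0.0017  0.1805] 0.14553420528038075 [-0.0028  0.1767] [0.0031 0.1822]
side dark z 0.16 9 [-0.0013  0.1805] 0.15551423338449097 [-0.0023  0.178 ] [0.0015 0.1821]
side dark z 0.17 9 [-0.0014  0.1802] 0.1677541629800875 [-0.0028  0.1756] [0.0007 0.1829]
side dark z 0.18 10 [-0.001   0.1807] 0.17604073046456895 [-0.0026  0.1757] [0.0012 0.1826]
side dark z 0.19 7 [-0.001   0.1797] 0.18509902224066224 [-0.0022  0.1775] [0.0012 0.1819]
```

View pics/Aside_c.png

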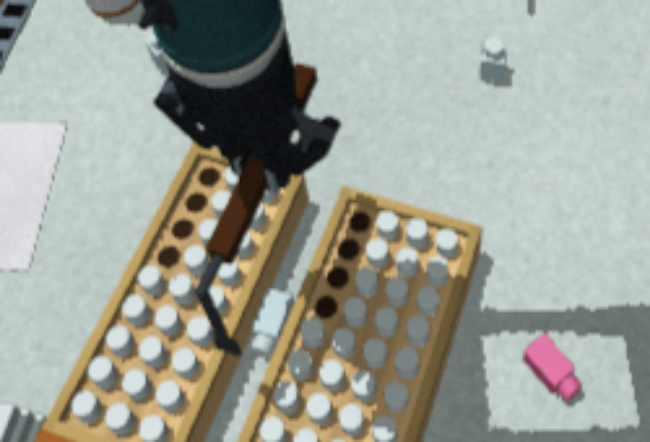

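View pics/Atop_c.png

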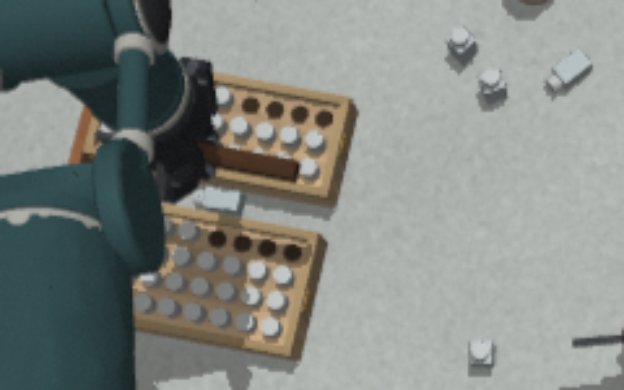

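Emit:
play_rows --motion '[[[0,0,-0.05],[0,0,0]],[[0,0,-0.1],[0,0,0]],[[0,0,-0.15],[0,0,0]],[[0,0,-0.19],[0,0,0]],[[0,0,-0.22],[0,0,0]],[[0,0,-0.23],[0,0,0]],[[0,0,-0.23],[0,0,0]],[[0,0,-0.23],[0,0,0]]]'

```text
time: 8.85
tool_pos: [0.5604, 0.1453, 0.1062]
tcp_rot: [-1.566, 0.127, -0.13]
wrist_force: [-0.2, 0.2, -0.7]
width: 0.202
```

```bash
python3 look.py B
```

```text
8.85 [0.5604 0.1453 0.1062] [-1.5665  0.1274 -0.1299] [-0.2457  0.1589 -0.6958] 0.20160143968720232
tcp in gap [0.0015 0.08  ]
side dark z 0.01 4 [-0.0001  0.1797] 0.0125124401210066 [-0.0069  0.0099] [0.0192 0.1815]
side dark z 0.02 11 [-0.0029  0.1812] 0.0152286303371846 [-0.0072  0.1796] [0.0093 0.182 ]
side dark z 0.03 16 [-0.0008  0.1807] 0.02611619935291701 [-0.0072  0.1783] [0.0103 0.1831]
side dark z 0.04 8 [-0.0007  0.1816] 0.035820531541958286 [-0.0019  0.1575] [0.0199 0.1836]
side dark z 0.05 10 [0.0001 0.181 ] 0.046884188717807765 [-0.0021  0.1527] [0.0203 0.1837]
side dark z 0.06 7 [-0.001   0.1821] 0.05820662564896838 [-0.002   0.1793] [0.003  0.1832]
side dark z 0.07 7 [0.     0.1824] 0.06532894931950865 [-0.0019  0.1785] [0.0037 0.1834]
side dark z 0.08 8 [-0.0015  0.1815] 0.07759342347861338 [-0.0023  0.1773] [0.0016 0.1834]
side dark z 0.09 8 [-0.0004  0.1814] 0.08781174882076943 [-0.0021  0.1776] [0.0024 0.1829]
side dark z 0.1 5 [-0.0003  0.1819] 0.0970001102640011 [-0.002   0.1801] [0.0031 0.1834]
side dark z 0.11 13 [-0.0015  0.1809] 0.10505899260730847 [-0.0129  0.0878] [0.0022 0.1834]
side dark z 0.12 75 [-0.007  0.127] 0.11535132342061098 [-0.0205  0.0091] [0.0221 0.1841]
side dark z 0.13 386 [-0.0004  0.1108] 0.1250354069939657 [-0.0203 -0.0042] [0.0223 0.1811]
side dark z 0.14 33 [0.0099 0.0897] 0.13500327840335713 [-0.0202  0.0792] [0.0166 0.149 ]
side dark z 0.15 38 [0.0117 0.093 ] 0.145189763823609 [-0.0272  0.0705] [0.0209 0.0951]
side dark z 0.16 68 [-0.0217  0.0851] 0.1551695407006663 [-0.03    0.0724] [0.0223 0.0961]
side dark z 0.17 24 [-0.0117  0.0943] 0.16512397131560336 [-0.0201  0.0815] [0.0214 0.099 ]
side dark z 0.18 34 [-0.01    0.0983] 0.1750671329049825 [-0.0193  0.0867] [0.0222 0.0992]
side dark z 0.19 26 [-0.0172  0.0979] 0.18533470336316776 [-0.0251  0.0917] [0.0167 0.0993]
```

View pics/Bside_c.png

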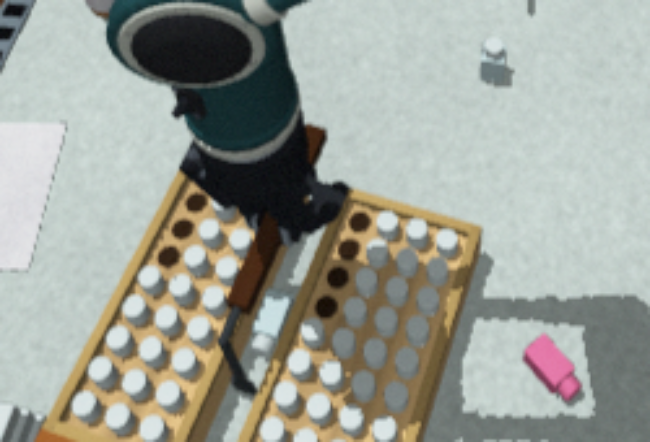

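Emit:
play_rows --motion '[[[-0.004,-0.025,-0.005],[0,0,0]],[[-0.008,-0.049,-0.005],[0,0,0]],[[-0.012,-0.074,-0.005],[0,0,0]],[[-0.016,-0.099,-0.005],[0,0,0]],[[-0.02,-0.123,-0.005],[0,0,0]],[[-0.024,-0.148,-0.005],[0,0,0]],[[-0.028,-0.173,-0.005],[0,0,0]],[[-0.032,-0.197,-0.005],[0,0,0]],[[-0.036,-0.222,-0.005],[0,0,0]],[[-0.04,-0.247,-0.005],[0,0,0]]]'

```text
time: 10.2
tool_pos: [0.5435, 0.0456, 0.1033]
tcp_rot: [-1.567, 0.129, -0.129]
wrist_force: [0.6, -0.5, -1.4]
width: 0.199
```

```bash
python3 look.py C | grep -v 'z 0.1'
```

```text
10.2 [0.5435 0.0456 0.1033] [-1.567   0.1287 -0.1286] [ 0.5772 -0.4504 -1.3575] 0.19904112928543435
tcp in gap [ 0.0009 -0.021 ]
side dark z 0.01 7 [0.0006 0.0802] 0.008504751898534722 [-0.0051  0.0712] [0.0098 0.081 ]
side dark z 0.02 14 [0.0003 0.0804] 0.01526746601040012 [-0.0074  0.0621] [0.0197 0.0818]
side dark z 0.03 17 [-0.0003  0.08  ] 0.025741648492815055 [-0.0068  0.0473] [0.0197 0.0824]
side dark z 0.04 12 [0.0117 0.0811] 0.03506575781800317 [-0.003  0.036] [0.0207 0.2246]
side dark z 0.05 19 [0.0193 0.0823] 0.04516285485012081 [-0.0023  0.03  ] [0.0199 0.2333]
side dark z 0.06 6 [-0.0002  0.0813] 0.05586470119515648 [-0.003   0.0802] [0.003  0.0824]
side dark z 0.07 6 [-0.0015  0.0811] 0.06555783654832263 [-0.0024  0.0788] [0.0018 0.0828]
side dark z 0.08 7 [0.     0.0825] 0.07609176611995319 [-0.002  0.081] [0.0024 0.0829]
side dark z 0.09 7 [-0.0009  0.0818] 0.08918412972647646 [-0.0028  0.0792] [0.0036 0.0833]
```

View pics/Cside_c.png

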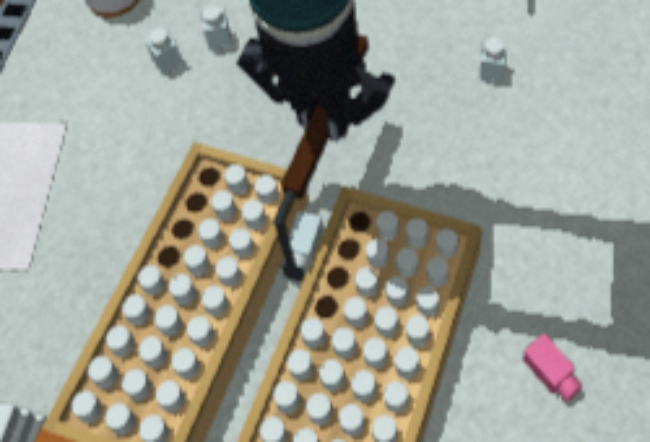

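View pics/Ctop_c.png

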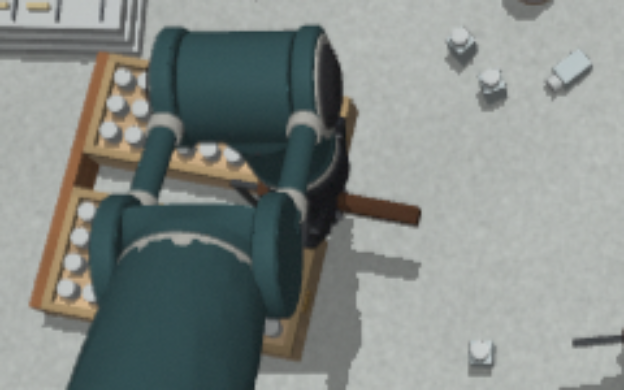

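Emit:
play_rows --motion '[[[-0.004,-0.025,0],[0,0,0]],[[-0.008,-0.049,0],[0,0,0]],[[-0.012,-0.074,0],[0,0,0]],[[-0.016,-0.099,0],[0,0,0]],[[-0.02,-0.123,0],[0,0,0]],[[-0.024,-0.148,0],[0,0,0]],[[-0.028,-0.173,0],[0,0,0]],[[-0.031,-0.192,0],[0,0,0]],[[-0.031,-0.192,0],[0,0,0]]]'

```text
time: 11.42
tool_pos: [0.5311, -0.0311, 0.1033]
tcp_rot: [-1.567, 0.129, -0.129]
wrist_force: [0.4, 1.2, -1.5]
width: 0.199
```

```bash
python3 look.py D | grep -v 'z 0.1'
```

```text
11.425 [ 0.5311 -0.0311  0.1033] [-1.567   0.1294 -0.1293] [ 0.4093  1.18   -1.5068] 0.1991370100814278
tcp in gap [ 0.001  -0.0988]
side dark z 0.01 7 [0.0021 0.0022] 0.007411798002807361 [-0.0063  0.0017] [0.0095 0.0036]
side dark z 0.02 12 [-0.0001  0.0031] 0.01691626760606501 [-0.0076 -0.0405] [0.0085 0.004 ]
side dark z 0.03 16 [-0.0017  0.0026] 0.02517431769974634 [-0.0076 -0.0009] [0.0088 0.0055]
side dark z 0.04 29 [0.0199 0.0981] 0.03725860786073038 [-0.0017  0.0029] [0.0206 0.2339]
side dark z 0.05 27 [0.0195 0.139 ] 0.04503296295308232 [-0.0025  0.0018] [0.02   0.2335]
side dark z 0.06 6 [0.0002 0.0042] 0.05562808789443881 [-0.0017  0.0031] [0.004  0.0048]
side dark z 0.07 7 [-0.0002  0.0038] 0.06517726558638953 [-0.0023  0.0028] [0.0031 0.0051]
side dark z 0.08 4 [-0.001   0.0038] 0.07591418534440855 [-0.0023  0.0024] [0.0021 0.0042]
side dark z 0.09 6 [0.0001 0.0045] 0.08500662168717378 [-0.0024  0.0042] [0.0025 0.0056]
```

View pics/Dside_c.png

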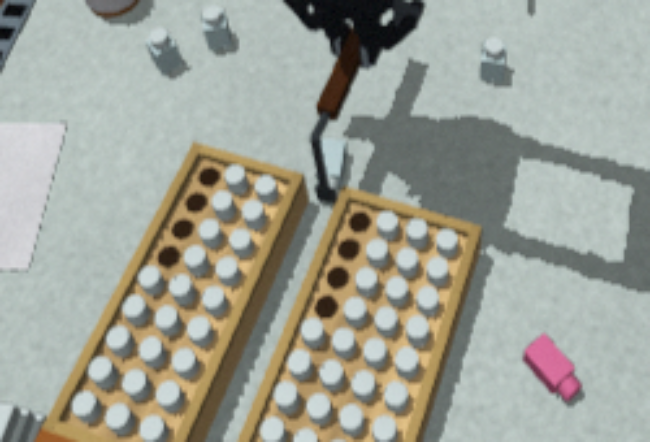

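Emit:
play_rows --motion '[[[-0.003,-0.018,0],[0,0,0]],[[-0.005,-0.03,0],[0,0,0]],[[-0.007,-0.042,0],[0,0,0]],[[-0.007,-0.045,0],[0,0,0]],[[-0.007,-0.045,0],[0,0,0]]]'

```text
time: 12.15
tool_pos: [0.5284, -0.0487, 0.1033]
tcp_rot: [-1.567, 0.129, -0.129]
wrist_force: [-0.6, -0.1, -1.4]
width: 0.194
```

Emit:
play_rows --motion '[[[0.001,0.006,0],[0,0,0]],[[0.002,0.012,0],[0,0,0]],[[0.002,0.012,0.03],[0,0,0]],[[0.002,0.012,0.1],[0,0,0]],[[0.002,0.012,0.2],[0,0,0]],[[0.002,0.012,0.28],[0,0,0]],[[0.002,0.012,0.28],[0,0,0]]]'

```text
time: 13.02
tool_pos: [0.5319, -0.044, 0.2198]
tcp_rot: [-1.567, 0.122, -0.135]
wrist_force: [0.5, -0.0, -1.2]
width: 0.198
```

```bash
python3 look.py E | grep -v 'dark'; python3 - <<'E'
from m import *
th=np.radians(9.25);A=np.c_[[np.cos(th),-np.sin(th)],[np.sin(th),np.cos(th)]];M=[.546,.0665]
for n in('side','top'):
    X=pts(n,np.ones((400,640),bool));q=(X[:,:2]-M)@A
    k=(abs(q[:,0])<.04)&(q[:,1]>-.12)&(q[:,1]<-.002)&(X[:,2]>.006)&(X[:,2]<.035)
    if k.sum(): print(n,k.sum(),np.percentile(q[k],[0,2,50,98,100],axis=0),np.median(X[k],0))
E
```

```text
13.025 [ 0.5319 -0.044   0.2198] [-1.5674  0.1221 -0.135 ] [ 0.489  -0.0134 -1.2183] 0.19844307108936488
tcp in gap [ 0.0038 -0.1113]
side 206 [[-0.0052 -0.0713]
 [-0.0047 -0.0679]
 [ 0.0066 -0.0424]
 [ 0.0216 -0.0202]
 [ 0.0246 -0.0185]] [0.5458 0.0236 0.0224]
top 19 [[-0.0342 -0.12  ]
 [-0.0328 -0.1164]
 [ 0.011  -0.0847]
 [ 0.0348 -0.0025]
 [ 0.0372 -0.0025]] [ 0.5426 -0.0122  0.0074]
```

View pics/Eside_c.png

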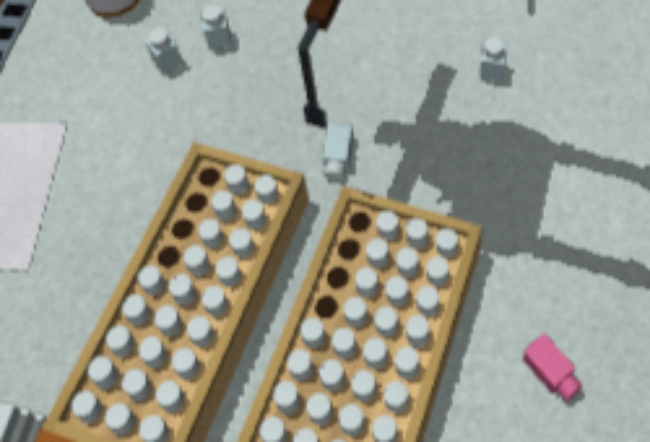

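Emit:
play_rows --motion '[[[0.02,-0.1,0],[0,0,0.03]],[[0.045,-0.2,0],[0,0,0.065]],[[0.07,-0.31,0],[0,0,0.1]],[[0.095,-0.42,0],[0,0,0.135]],[[0.12,-0.53,0],[0,0,0.17]],[[0.145,-0.63,0],[0,0,0.2]],[[0.159,-0.703,0],[0,0,0.206]],[[0.159,-0.703,0],[0,0,0.206]],[[0.159,-0.703,0],[0,0,0.206]],[[0.159,-0.703,0],[0,0,0.206]]]'

```text
time: 14.38
tool_pos: [0.5924, -0.3236, 0.2146]
tcp_rot: [-1.57, 0.002, 0.0]
wrist_force: [0.3, 0.3, -0.6]
width: 0.194
```

```bash
cat > look2.py <<'E'
from m import *
import sys
s=bot.read_state();print(s['time'],s['tool_pos'],s['tcp_rot'],s['wrist_force'],s['width'])
p,d=snap('side',sys.argv[1]+'.png')
cv2.imwrite('pics/%s_c.png'%sys.argv[1],cv2.resize(p[60:240,200:420],None,fx=2.6,fy=2.6)[:,:,::-1])
X=pts('side',np.ones((400,640),bool))
m=(abs(X[:,0]-.595)<.04)&(X[:,1]>-.26)&(X[:,1]<-.2)&(X[:,2]>.012);B=X[m]
for z0 in np.arange(.02,.27,.02):
    k=abs(B[:,2]-z0)<.005
    if k.sum()>3: print(round(z0,2),k.sum(),np.median(B[k],0),B[k].min(0),B[k].max(0))
E
python3 look2.py F
```

```text
14.375 [ 0.5924 -0.3236  0.2146] [-1.5698  0.0018  0.    ] [ 0.2781  0.2975 -0.5599] 0.19446616060283273
0.12 10 [ 0.5922 -0.2216  0.1208] [ 0.5855 -0.2235  0.1151] [ 0.5992 -0.2208  0.1244]
0.14 20 [ 0.5918 -0.2217  0.1402] [ 0.5839 -0.2254  0.1356] [ 0.6007 -0.2191  0.1431]
0.16 7 [ 0.5929 -0.2205  0.1595] [ 0.5901 -0.2214  0.1556] [ 0.5954 -0.2197  0.1637]
0.18 9 [ 0.591  -0.2217  0.1803] [ 0.5887 -0.2289  0.1759] [ 0.5965 -0.219   0.1849]
0.2 9 [ 0.5912 -0.2212  0.2001] [ 0.5891 -0.2243  0.1955] [ 0.5945 -0.2195  0.2039]
0.22 10 [ 0.5921 -0.2217  0.2213] [ 0.5858 -0.2504  0.2156] [ 0.595  -0.2177  0.2249]
0.24 42 [ 0.5922 -0.2509  0.2387] [ 0.5842 -0.2599  0.235 ] [ 0.6016 -0.2245  0.2424]
```

View pics/F_c.png

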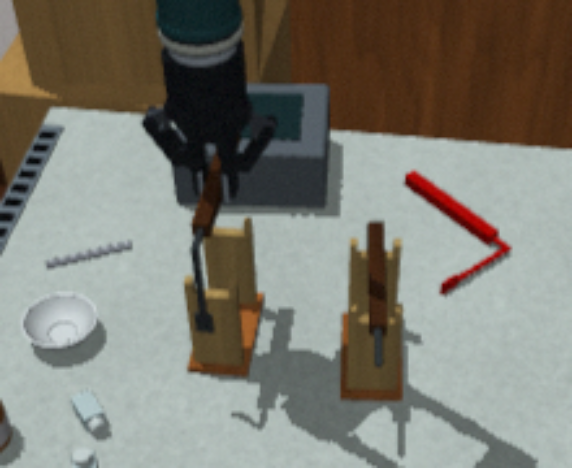

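Emit:
play_rows --motion '[[[0.008,-0.003,0],[0,0,0]],[[0.008,-0.003,-0.08],[0,0,0]],[[0.008,-0.003,-0.15],[0,0,0]],[[0.008,-0.003,-0.21],[0,0,0]],[[0.008,-0.003,-0.24],[0,0,0]],[[0.008,-0.003,-0.255],[0,0,0]],[[0.008,-0.003,-0.26],[0,0,0]],[[0.008,-0.003,-0.26],[0,0,0]],[[0.008,-0.003,-0.26],[0,0,0]]]'

```text
time: 15.55
tool_pos: [0.5966, -0.3265, 0.1123]
tcp_rot: [-1.572, 0.001, -0.003]
wrist_force: [-0.9, -0.3, -0.2]
width: 0.198
```

```bash
python3 look2.py G
```

```text
15.55 [ 0.5966 -0.3265  0.1123] [-1.5716  0.0006 -0.0028] [-0.9061 -0.2821 -0.2092] 0.19761796973321
0.02 17 [ 0.5972 -0.2248  0.0201] [ 0.5884 -0.2294  0.0165] [ 0.6067 -0.2213  0.0249]
0.04 12 [ 0.597  -0.2239  0.0373] [ 0.5896 -0.2307  0.0351] [ 0.6047 -0.221   0.0444]
0.06 8 [ 0.5965 -0.2239  0.0604] [ 0.5936 -0.2248  0.0552] [ 0.5994 -0.2227  0.0648]
0.08 6 [ 0.598  -0.2247  0.0795] [ 0.5948 -0.2261  0.0754] [ 0.6008 -0.2213  0.0837]
0.1 6 [ 0.596  -0.2235  0.0995] [ 0.5935 -0.225   0.0965] [ 0.5986 -0.2222  0.1019]
0.12 11 [ 0.5948 -0.2245  0.1212] [ 0.5894 -0.2538  0.1165] [ 0.6001 -0.2235  0.125 ]
0.14 23 [ 0.5971 -0.2547  0.1378] [ 0.5884 -0.2598  0.1351] [ 0.606  -0.2504  0.1396]
```

View pics/G_c.png

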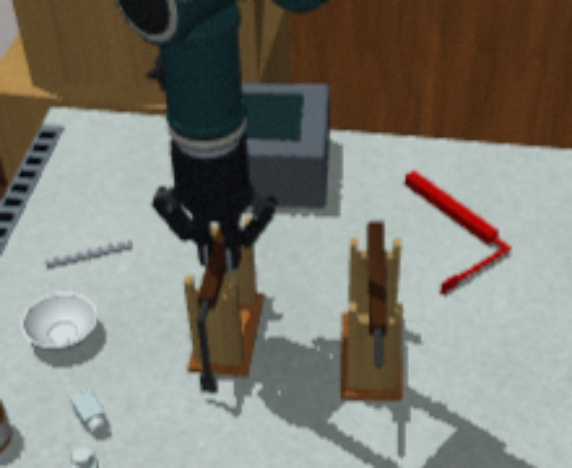

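Not yet in contact; lower a little further until the load appears.

Emit:
play_rows --motion '[[[0,0,-0.003],[0,0,0]],[[0,0,-0.006],[0,0,0]],[[0,0,-0.006],[0,0,0]]]'

```text
time: 15.98
tool_pos: [0.5962, -0.3263, 0.1098]
tcp_rot: [-1.571, 0.001, -0.002]
wrist_force: [-2.2, 1.9, 4.5]
width: 0.2
```

Emit:
play_rows --motion '[[[0,0,0],[0,0,0]],[[0,0,0],[0,0,0]],[[0,0,0],[0,0,0]],[[0,0,0],[0,0,0]],[[0,0,0],[0,0,0]],[[0,0,0],[0,0,0]],[[0,0,0],[0,0,0]],[[0,0,0],[0,0,0]]]' --gripper 0

```text
time: 16.98
tool_pos: [0.5961, -0.3261, 0.1089]
tcp_rot: [-1.571, 0.002, -0.002]
wrist_force: [0.2, 0.4, -0.1]
width: 1.0
```

Emit:
play_rows --motion '[[[0,0,0.05],[0,0,0]],[[0,0,0.12],[0,0,0]],[[0,0,0.22],[0,0,0]],[[0,0,0.32],[0,0,0]],[[-0.1,0.1,0.4],[0,0,0]],[[-0.2,0.25,0.4],[0,0,0]],[[-0.3,0.4,0.4],[0,0,0]],[[-0.35,0.5,0.4],[0,0,0]],[[-0.35,0.5,0.4],[0,0,0]]]'

```text
time: 18.1
tool_pos: [0.4543, -0.1235, 0.2705]
tcp_rot: [-1.571, -0.002, -0.001]
wrist_force: [0.6, 0.1, -0.0]
width: 1.0
```

```bash
python3 look2.py H; python3 look.py I|head -2;python3 - <<'E'
from m import *
th=np.radians(9.25);A=np.c_[[np.cos(th),-np.sin(th)],[np.sin(th),np.cos(th)]];M=[.546,.0665]
X=pts('side',np.ones((400,640),bool));q=(X[:,:2]-M)@A
k=(abs(q[:,0])<.04)&(q[:,1]>-.12)&(q[:,1]<-.002)&(X[:,2]>.006)&(X[:,2]<.035)
print(k.sum(),np.percentile(q[k],[0,50,100],axis=0))
E
```

```text
18.1 [ 0.4543 -0.1235  0.2705] [-1.5707 -0.0024 -0.0007] [ 0.5591  0.0916 -0.0101] 0.9998811099035576
0.02 9 [ 0.5945 -0.2238  0.0205] [ 0.5884 -0.2271  0.0164] [ 0.6038 -0.2217  0.0227]
0.04 11 [ 0.5953 -0.2251  0.0375] [ 0.5879 -0.2287  0.0352] [ 0.6052 -0.2224  0.0435]
0.06 9 [ 0.5964 -0.224   0.0623] [ 0.5934 -0.227   0.056 ] [ 0.5999 -0.2214  0.0649]
0.08 5 [ 0.5952 -0.2237  0.0778] [ 0.593  -0.227   0.0768] [ 0.5978 -0.2229  0.0845]
0.1 7 [ 0.5951 -0.2246  0.1003] [ 0.5935 -0.2275  0.0967] [ 0.5987 -0.2201  0.1016]
0.12 14 [ 0.594  -0.2367  0.1217] [ 0.588  -0.26    0.1164] [ 0.6036 -0.2203  0.1249]
0.14 11 [ 0.5968 -0.2548  0.1369] [ 0.5875 -0.2599  0.1353] [ 0.6033 -0.2503  0.1378]
18.15 [ 0.4555 -0.1247  0.2707] [-1.5717 -0.0026 -0.0021] [-0.0415 -0.2075  1.3166] 1.0015990750571548
tcp in gap [-0.0586 -0.2033]
207 [[-0.0055 -0.0701]
 [ 0.0066 -0.0436]
 [ 0.025  -0.0187]]
```

View pics/H.png

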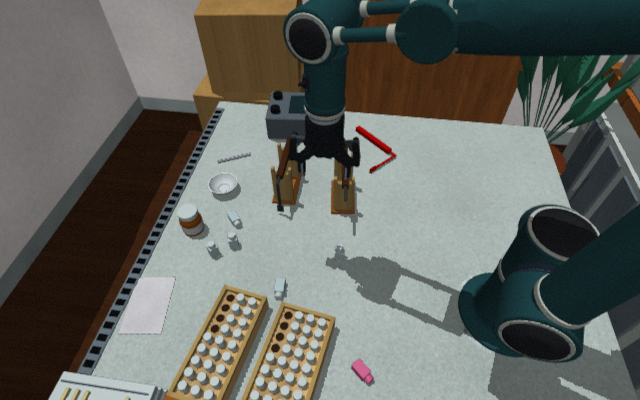

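View pics/Itop.png

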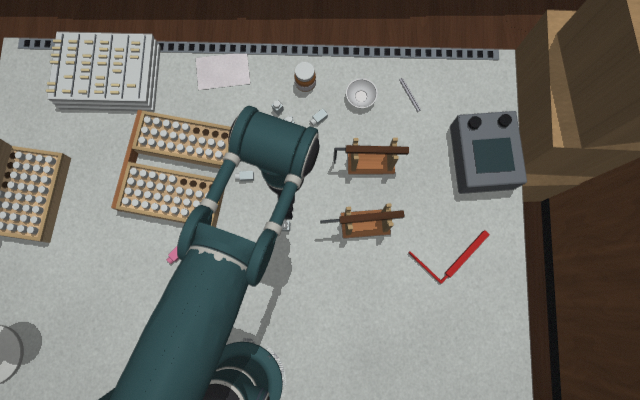

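The top view shows the bent rod back in its rest (376,152) and the vial lying free in front of the opening (245,176). The straight rod and the other vials are where they were.

```bash
python3 -c "
from h import *
print(bot.finish_job())"
```

```text
the job is handed in; nothing more can be done
None
```

The vial is out of the gap and the bent rod is back in its own rest. I handed the job in at about 18 s of the 51 s allowed.

- **What I did:** I lifted the dark bent rod from its rest and lowered its paddle into the gap behind the vial. I raked the vial out in three slow strokes, laid the rod back and let go. The fingers stayed about 100 mm above the sill during the rake, well above the 24 mm high vial.
- **Vial:** In the last side view it lies on the sill from about 19 to 70 mm in front of the opening. It sits about 8 mm off the gap's mid-line, away from the robot.
- **Rod:** It rests in both cups with its top at about 136 mm, as before, and about 2 mm farther from the robot in x than it first lay. The arm is clear of everything. The largest wrist force I saw was about 5 N, while seating the rod.
- **Checks that disagreed:**
  - The top camera's depth gave no usable reading of the vial just after raking because the arm hid it. The top picture before hand-in does show it clear.
  - The two cameras differed by about 5 mm on where the vial first lay along the gap, which I allowed for.

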